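# Change over the record-cleaning cupboards

### The job

The brushing is done and the red record in the white drying cupboard still has to air: push the open green door of the brush cupboard shut until its roller catch snaps home, and pull the white door of the drying cupboard through its catch and leave it standing open by about a hand's breadth (8 cm at its free edge) or more. Do not knock over or shift the milky glass jar.

Things in the scene. Friction and masses are not known exactly. Their poses are not given: they have to be found in the camera images.
- brush_knob (a point): Top centre of the upright aluminium knob (18 mm thick, 45 high, top 205 mm above the table) on the green brush cupboard door. Axes turn with the door: x into the cupboard, y along the door towards the hinge, z up. Outer door face: x = 40 mm, y = -43 (free edge) to 153; leaf 15 thick, 200 high; hinge axis at x = 47.5, y = 155. Stem to the door 10 mm thick, its top 32 below the knob top.
- brush_door (a joint): Green door's angle, rad: 0 shut, grows as it swings towards the robot (clockwise from above), stop 1.3; open at the start. Hinged on the left seen from the robot. Stays where left, but a sprung roller catch pushes back from about 0.12 to 0.05 (up to 8 N at the knob), then it snaps to 0 by itself. Fixed fir case behind it, 200 x 200 mm, 210 high, clear top and back, brushes inside.
- drying_knob (a point): Top centre of the upright dark wooden knob on the white door (dark vent slots) of the drying cupboard, 205 mm above the table. All measures, axes and the case as for brush_knob; a translucent red record stands inside. The two cupboards stand side by side, about 300 to 470 mm apart centre to centre, either one on the left.
- drying_door (a joint): White door's angle, rad: 0 shut (as at the start), grows as it swings towards the robot (clockwise from above), stop 1.3; hinged on the left seen from the robot. Pulling it through its roller catch takes up to 8 N at the knob, until about 0.12; beyond that it moves freely and stays where left.
- jar: Closed milky glass jar with aluminium lid, 72 mm across, 100 mm high, loose on the table; origin at the centre of its underside, z up.

How it is judged:
At the end, for the whole second after the job is handed in: The green brush door is snapped shut (angle below 0.03 rad, 6 mm at its free edge); the white drying door stands still and open by more than 0.35 rad (20 degrees, about 7 cm at its free edge) (value of joint brush_door below 0.03 rad and value of joint drying_door above 0.35 rad and velocity of joint drying_door between -0.05 and 0.05 rad/s); the robot touches nothing.
It fails at once if the glass jar is knocked over or shifted by more than 30 mm (distance of jar from where it was at the start of the episode above 0.03 m or angle between jar's own z axis and vertical above 0.35 rad).
It also fails if it takes over 48 s, if anything falls off the work surface, if the arm or the gripper's body presses on something with over 40 N, if the wrist force passes 120 N, or if a joint passes its speed limit or range.

### The arm

A 6-joint arm with a two-finger parallel gripper is mounted at the origin on the work surface. World frame = base frame: x ahead of the robot, y to its left, z up, the work surface at z = 0. Lengths are in m, angles in rad, forces in N, time in s.
With the tool pointing down it reaches from about 0.375 to 0.975 m from the base axis. Payload 3.8 kg.
Tool frame: the origin (TCP) lies midway between the tips of the shut fingers; the grasp point (between the pads) lies 19 mm behind it; z points along the fingers, y is the direction in which the jaws open and shut (so a half turn about z gives the same grasp; the last joint's range is limited). The gripper opens to 85 mm and grips with 20 to 120 N. Pads are 22 mm wide; open, the fingers measure 114 mm over their backs; the gripper's body (76 mm by 85 mm) begins 54 mm behind the grasp point. The pads swing forward as they close: fully open they stand 13 mm farther back than shut.
Start: joints at [1.139, 0.264, 1.604, -0, 1.274, -0.037], TCP at [0.26, 0.623, 0.231] pointing down, gripper open.
Joint ranges: [-2.63, 2.63], [-0.94, 2.18], [0.31, 2.57], [-1.31, 4.45], [0, 2.66], [-2.55, 2.55]. Speed limits (rad/s): [2.57, 2.57, 3.14, 3.14, 3.14, 3.14].

### API

Orientations are given as a rotation vector (axis times angle).
In Python, from workcell import bot gives the robot as it stands. The module is installed in compiled form; this text tells all that it offers.
- The arm moves only by the tool move_arm, never from a script. Its argument "steps" is a list of rows, each a list of 5 numbers: the shift along the tool's x, y, z in mm, then the turn about the tool's z in degrees, then the opening in per cent of the stroke, from 0 (shut) to 100 (fully open). In form: [[tx, ty, tz, turn, claw], ...]. A call has 1 to 20 rows; each row is the pose to reach, as a shift and turn from the pose commanded when the call began, along the tool's axes at that moment; what a row does not reach only later rows make up. A row lasts 1/10 s, in which the tool goes at most 50 mm and 8.59 degrees, less where a joint would pass 70% of its speed; a pose out of reach is approached as far as the arm can. A call with a gripper value outside its range is refused whole. The fingers move at their own pace and stop on an object; "newtons" is the grip in N (left out, the last holds). Time passes only in rows, so rows that repeat a pose let the fingers close. It gives the time, the measured TCP pose, the force and the opening at its end, in the units of the state.
- bot.read_state(): the state, without advancing time (a new reading comes with each control period).
- bot.read_camera(name): name is "side" or "top" or "wrist"; returns a dict with "pixels" (400x640x3 uint8, red, green, blue), "depth" (400x640 float32, m along the optical axis (not along the pixel's ray), 0 where there is no reading), "fovy" (degrees; the focal length in pixels is half the picture's height over the tangent of half this angle, whatever the lens; pixels are square), "cx", "cy" (the principal point, pixels), "xyz" and "attitude" of the camera in the world. Camera axes: x right, y up, looking along -z (the intrinsics and any distortion apply to the point x, -y, -z); pixel columns grow to the right and rows downward; lengths in m; the calibration is good to about 2 mm. A picture is of the moment at which its call begins.
- bot.finish_job(): hands the job in, once; it reports no verdict.
The state is a dict: "time": time; "q": joint angles; "joint_vel": joint speeds; "joint_torque": joint torques, N m; "tool_pos": TCP position; "tcp_rot": TCP orientation; "wrist_force": force on the tool from outside, world axes, zero at the start; "torque": the same for the moment, N m; "width": opening from 0.0 (shut) to 1.0 (fully open).
Only numpy, scipy, OpenCV 4.12 (cv2) and the standard library are available. Lean on these libraries where they do the work, as an engineer would, in place of code of your own. Each camera call takes 0.05 s, during which the arm holds its last target.

## Working session

There is one attempt and no reset: what is moved stays moved. The work goes in short steps, Python scripts to look and compute and a tool call to move; the robot and the scene stay as the last step left them, time stands still between calls to the robot, and variables do not carry over. Pictures are saved under pics/ and viewed, and the job is handed in when it is done.

Besides the shell and the picture viewer there is one more tool, called after "Call:" as name(argument=value, ...) on one line, values as JSON. move_arm: Moves the arm, as the interface text tells. Its arguments: {"type":"object","properties":{"steps":{"type":"array","items":{"type":"array","items":{"type":"number"}}},"newtons":{"type":"number"}},"required":["steps"]}

```bash
mkdir -p pics; cat > h.py <<'E'
import numpy as np, cv2
from workcell import bot
from scipy.spatial.transform import Rotation as R
def rot(a):
    a=np.array(a,float)
    return a if a.shape==(3,3) else (R.from_quat(a).as_matrix() if a.size==4 else R.from_rotvec(a).as_matrix())
def save(c,n): cv2.imwrite(f'pics/{n}.png',c['pixels'][:,:,::-1])
def cloud(c):
    f=200/np.tan(np.radians(c['fovy'])/2)
    v,u=np.mgrid[:400,:640]; d=c['depth']
    P=np.stack([(u-c['cx'])/f*d,-(v-c['cy'])/f*d,-d],-1)
    return P@rot(c['attitude']).T+np.array(c['xyz'])
E
python3 - <<'E'
from h import *
s=bot.read_state();print(s)
for n in ['side','top','wrist']:
    c=bot.read_camera(n); save(c,n+'0'); np.savez(f'{n}0.npz',**{k:v for k,v in c.items() if not isinstance(v,str)})
    print(n,{k:v for k,v in c.items() if k not in('pixels','depth')}, (c['depth']>0).mean())
E
```

```text
{'time': 0.0, 'q': array([ 1.13911975e+00,  2.64771157e-01,  1.60537984e+00,  1.03916379e-05,
        1.27367789e+00, -3.69076071e-02]), 'joint_vel': array([ 8.19349160e-05,  4.91441849e-04,  7.54668456e-04,  1.08334948e-03,
       -7.73261803e-04,  2.04855087e-04]), 'joint_torque': array([ 1.83293494e-03, -5.15102971e+01, -3.67319655e+01,  1.79029457e-04,
        1.24689043e-02, -8.35803746e-06]), 'tool_pos': array([0.25930066, 0.622421  , 0.22994672]), 'tcp_rot': array([-0.61598353, -3.08007057,  0.00341251]), 'wrist_force': array([ 0.36952123,  0.33237764, -0.91985314]), 'torque': array([-0.00791698,  0.01310267, -0.04274633]), 'width': 1.0016103782438592}
side {'fovy': 50.373987272502944, 'cx': 319.49140725909166, 'cy': 196.4914255638802, 'xyz': array([ 0.41981239, -0.75029416,  1.07479579]), 'attitude': array([ 0.68212468, -0.06443968, -0.22142281])} 0.99599609375
top {'fovy': 50.778908857475976, 'cx': 324.78375261930955, 'cy': 204.13972182785747, 'xyz': array([ 0.38918521, -0.00253902,  1.25481467]), 'attitude': array([ 0.12216624, -0.10315392, -1.55082955])} 0.9960390625
wrist {'fovy': 71.96568836138327, 'cx': 316.4016937201374, 'cy': 196.68012778005914, 'xyz': array([0.19194501, 0.65047973, 0.37323875]), 'attitude': array([-0.25244528, -0.16689992,  1.1669221 ])} 0.9959453125
```

View pics/top0.png

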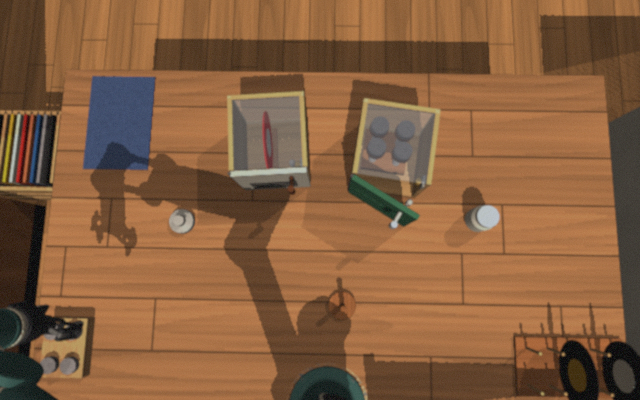

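View pics/side0.png

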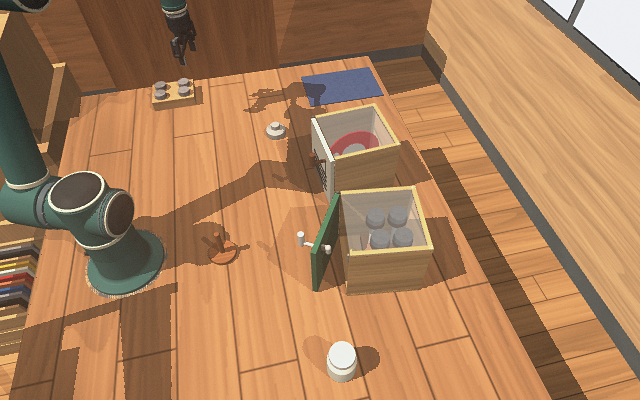

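View pics/wrist0.png

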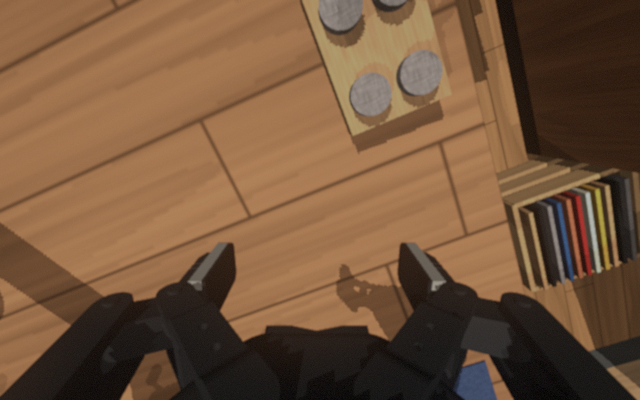

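The top view shows the white cupboard on the left (about 268,140) with its dark knob near (292,190). The green cupboard is on the right (about 398,140), with its open door running (350,183)-(416,218) and its knob at (395,223). The jar is at (484,218).

```bash
python3 - <<'E'
from h import *
for n in ['top','side']:
    c=dict(np.load(n+'0.npz')); P=cloud(c); rgb=c['pixels'].astype(int)
    hsv=cv2.cvtColor(c['pixels'],cv2.COLOR_RGB2HSV)
    Z=P[...,2]; X=P[...,0]; Y=P[...,1]
    ws=(X>.3)&(X<1.05)&(abs(Y)<.55)
    print(n,'table z',np.median(Z[ws&(Z<.03)]))
    g=(hsv[...,0]>50)&(hsv[...,0]<90)&(hsv[...,1]>100)&ws&(Z>.185)&(Z<.225)
    print('green top',g.sum()); 
    if g.sum()>10:
        pts=P[g][:,:2].astype(np.float32); print(cv2.minAreaRect(pts),cv2.boxPoints(cv2.minAreaRect(pts)).round(3).tolist(), np.median(Z[g]))
    # high components
    m=(ws&(Z>.18)&(Z<.26)).astype(np.uint8)
    k,l,st,ce=cv2.connectedComponentsWithStats(m)
    for i in range(1,k):
        if st[i,4]>15:
            q=P[l==i]; r=cv2.minAreaRect(q[:,:2].astype(np.float32)); print(i,st[i].tolist(),q.mean(0).round(3),np.median(q[:,2]).round(3),[np.round(x,3) for x in r])
    m=(ws&(Z>.08)&(Z<.12)).astype(np.uint8)
    k,l,st,ce=cv2.connectedComponentsWithStats(m)
    for i in range(1,k):
        if st[i,4]>60:
            q=P[l==i]; print('jarlike',st[i].tolist(),q.mean(0).round(3),(q.min(0)+q.max(0))/2)
    if n=='top':
      for nm,(u,v) in dict(gk=(395,224),wk=(292,190),gk2=(394,223),jar=(484,218),small=(181,221),obj=(341,303),gin=(421,181)).items(): print(nm,P[v,u].round(3))
c=dict(np.load('top0.npz'))
cv2.imwrite('pics/crop1.png',cv2.resize(c['pixels'][80:240,210:450,::-1],None,fx=3.3,fy=3.3,interpolation=cv2.INTER_CUBIC))
E
```

```text
top table z -0.00015615249771105955
green top 202
((0.5617952346801758, -0.13910329341888428), (0.18466880917549133, 0.014322790317237377), 58.446983337402344) [[0.5070000290870667, -0.21400000154972076], [0.5199999809265137, -0.22200000286102295], [0.6159999966621399, -0.06400000303983688], [0.6039999723434448, -0.05700000002980232]] 0.2043740751127603
1 [227, 92, 81, 87, 6464] [0.718 0.165 0.209] 0.209 [array([0.723, 0.168]), array([0.217, 0.204]), np.float64(4.065)]
2 [350, 99, 90, 122, 6648] [ 0.691 -0.166  0.209] 0.21 [array([ 0.664, -0.161]), array([0.203, 0.293]), np.float64(80.953)]
3 [287, 186, 8, 8, 51] [0.578 0.1   0.202] 0.204 [array([0.579, 0.1  ]), array([0.016, 0.017]), np.float64(0.99)]
4 [389, 221, 9, 8, 49] [ 0.492 -0.16   0.202] 0.205 [array([ 0.493, -0.16 ]), array([0.016, 0.016]), np.float64(66.157)]
jarlike [236, 180, 54, 6, 169] [0.613 0.184 0.099] [0.61375955 0.18715504 0.09998514]
jarlike [348, 183, 48, 34, 156] [ 0.568 -0.115  0.102] [ 0.57081033 -0.11578742  0.10034419]
jarlike [475, 206, 24, 22, 429] [ 0.529 -0.432  0.099] [ 0.52952474 -0.43345378  0.09395
[... 475 characters left out ...]
0, 186, 124, 77, 6310] [ 0.692 -0.179  0.208] 0.21 [array([ 0.663, -0.161]), array([0.206, 0.293]), np.float64(81.834)]
4 [297, 231, 8, 12, 75] [ 0.494 -0.164  0.197] 0.202 [array([ 0.495, -0.162]), array([0.018, 0.016]), np.float64(49.107)]
jarlike [319, 163, 78, 28, 643] [0.715 0.073 0.1  ] [0.72673478 0.11213163 0.10011036]
jarlike [327, 215, 18, 30, 119] [ 0.605 -0.091  0.099] [ 0.60062348 -0.10167328  0.09976243]
jarlike [311, 251, 16, 28, 115] [ 0.529 -0.205  0.1  ] [ 0.53371766 -0.19217239  0.10003711]
jarlike [348, 268, 79, 15, 573] [ 0.694 -0.266  0.1  ] [ 0.69428022 -0.26480304  0.09992623]
jarlike [329, 341, 27, 29, 627] [ 0.53  -0.437  0.1  ] [ 0.53087507 -0.43488089  0.09401658]
```

View pics/crop1.png

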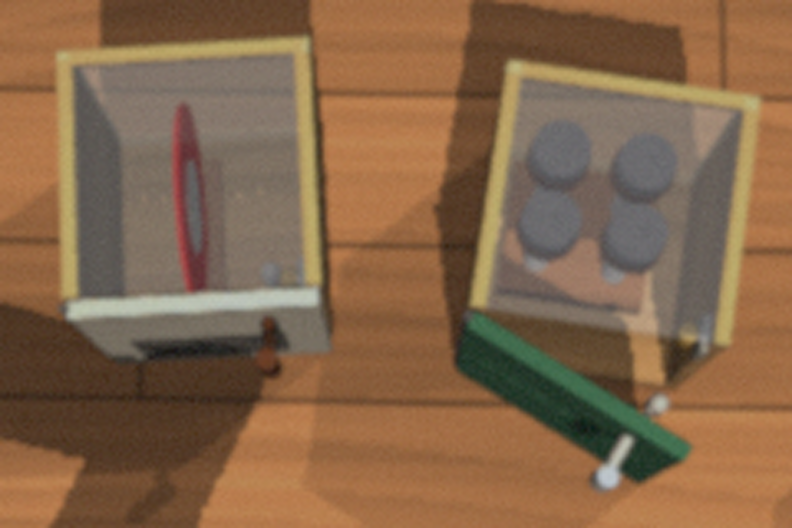

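```bash
cat > geo.py <<'E'
from h import *
c=dict(np.load('top0.npz')); P=cloud(c); hsv=cv2.cvtColor(c['pixels'],cv2.COLOR_RGB2HSV)
Z=P[...,2]
wood=(Z>.2)&(Z<.22)&(hsv[...,0]>15)&(hsv[...,0]<35)&(hsv[...,1]>80)
for nm,lo,hi in(('white',.04,.3),('green',-.3,-.04)):
    q=P[wood&(P[...,1]>lo)&(P[...,1]<hi)&(P[...,0]>.55)][:,:2]
    print(nm,len(q),cv2.minAreaRect(q.astype(np.float32)))
E
python3 geo.py
cat > arc.py <<'E'
from h import *
def yawvec(a): return np.array([np.cos(a),np.sin(a)])
def arc(knob,case_yaw,th0):
    y=case_yaw-th0; H=np.array(knob)+.0475*yawvec(y)+.155*yawvec(y+np.pi/2)
    return H
def knob_at(H,case_yaw,th):
    y=case_yaw-th; return H-.0475*yawvec(y)-.155*yawvec(y+np.pi/2)
def to_tool(p,yaw_y,z,s=None):
    """world target xy, yaw of tool y axis (rad), z -> tx,ty,tz,turn"""
    s=s or bot.read_state(); M=rot(s['tcp_rot']); d=np.array([p[0],p[1],z])-s['tool_pos']
    cur=np.arctan2(M[1,1],M[0,1]); t=cur-yaw_y
    return np.round(np.r_[(M.T@d)*1000,np.degrees((t+np.pi)%(2*np.pi)-np.pi)],1)
E
```

```text
white 1064 ((0.7305949926376343, 0.16674573719501495), (0.20149974524974823, 0.20094892382621765), 3.9927713871002197)
green 1127 ((0.7074856162071228, -0.16851748526096344), (0.200583353638649, 0.2014947235584259), 81.84662628173828)
```

```bash
python3 - <<'E'
from arc import *
d=np.radians
print(to_tool([.580,.100],d(94),.255), to_tool([.580,.100],d(94),.174))
E
```

```text
[-496.9 -359.1  -24.2  -26.6] [-496.9 -358.9   56.8  -26.6]
```

Call:
move_arm(steps=[[0, 0, -25, 0, 100], [-497, -359, -25, -26.6, 100], [-497, -359, -25, -26.6, 100], [-497, -359, -25, -26.6, 100], [-497, -359, -25, -26.6, 100], [-497, -359, -25, -26.6, 100], [-497, -359, -25, -26.6, 100], [-497, -359, -25, -26.6, 100], [-497, -359, -25, -26.6, 100], [-497, -359, -25, -26.6, 100], [-497, -359, -25, -26.6, 100], [-497, -359, -25, -26.6, 100], [-497, -359, -25, -26.6, 100], [-497, -359, -25, -26.6, 100], [-497, -359, -25, -26.6, 100], [-497, -359, -25, -26.6, 100], [-497, -359, -25, -26.6, 100], [-497, -359, -25, -26.6, 100]], newtons=60)

```text
time: 1.95
tool_pos: [0.5796, 0.102, 0.2563]
tcp_rot: [0.112, -3.139, -0.0]
wrist_force: [-0.5, 0.2, -0.1]
width: 0.999
```

```bash
python3 - <<'E'
from arc import *
d=np.radians
s=bot.read_state(); print(s['time'],s['tool_pos'],s['q'])
print(to_tool([.580,.100],d(94),.255), to_tool([.580,.100],d(94),.174))
c=bot.read_camera('wrist'); save(c,'w1')
c=bot.read_camera('top'); save(c,'t1')
E
```

```text
1.95 [0.57955379 0.10204572 0.25632328] [ 1.31774908e-01  8.65323374e-02  1.76434307e+00  3.32755775e-04
  1.29089591e+00 -1.51067747e+00]
[-0.3 -2.1  1.3  0.1] [-0.3 -2.1 82.3  0.1]
```

View pics/w1.png

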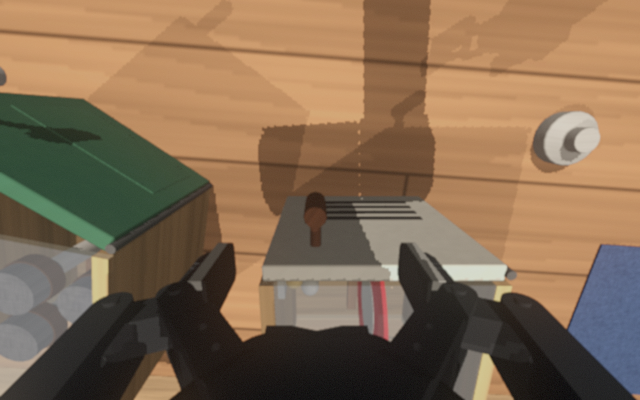

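The wrist view shows the dark knob at (315,212), centred between the open fingers at about x=318. I'll descend and grip.

Call:
move_arm(steps=[[0, -1, 40, 0, 100], [0, -1, 80, 0, 100], [0, -1, 82, 0, 100], [0, -1, 82, 0, 0], [0, -1, 82, 0, 0], [0, -1, 82, 0, 0], [0, -1, 82, 0, 0], [0, -1, 82, 0, 0], [0, -1, 82, 0, 0], [0, -1, 82, 0, 0], [0, -1, 82, 0, 0], [0, -1, 82, 0, 0]], newtons=60)

```text
time: 3.25
tool_pos: [0.5814, 0.101, 0.1764]
tcp_rot: [-0.109, 3.137, 0.004]
wrist_force: [-1.9, 5.1, 6.7]
width: 0.186
```

```bash
python3 - <<'E'
from arc import *
d=np.radians
s=bot.read_state(); print(s['tool_pos'],s['wrist_force'],s['width'])
H=arc(s['tool_pos'][:2],d(4),0); print(H)
for th in np.r_[0.05:.66:.05]: print(th.round(2),knob_at(H,d(4),th).round(3),to_tool(knob_at(H,d(4),th),d(94)-th,s['tool_pos'][2]))
E
```

```text
[0.58141098 0.10096631 0.17636444] [-1.885974    5.05975103  6.65669481] 0.18629309844892902
[0.61798302 0.25890217]
0.05 [0.574 0.103] [ 7.7  2.6 -0.   2.8]
0.1 [0.566 0.105] [15.2  5.5 -0.   5.7]
0.15 [0.558 0.108] [22.6  8.8 -0.   8.6]
0.2 [0.551 0.111] [29.9 12.5 -0.1 11.4]
0.25 [0.543 0.115] [36.9 16.6 -0.1 14.3]
0.3 [0.536 0.119] [43.7 20.9 -0.1 17.2]
0.35 [0.529 0.123] [50.3 25.7 -0.1 20. ]
0.4 [0.523 0.128] [56.6 30.7 -0.1 22.9]
0.45 [0.516 0.133] [62.7 36.1 -0.1 25.8]
0.5 [0.51  0.138] [68.5 41.7 -0.1 28.6]
0.55 [0.504 0.143] [74.  47.6 -0.1 31.5]
0.6 [0.499 0.149] [79.3 53.9 -0.1 34.3]
0.65 [0.493 0.155] [84.2 60.3 -0.1 37.2]
```

Call:
move_arm(steps=[[4, 1, 0, 1.4, 0], [8, 3, 0, 2.8, 0], [12, 4, 0, 4.3, 0], [15, 6, 0, 5.7, 0], [23, 9, 0, 8.6, 0], [30, 13, 0, 11.4, 0], [37, 17, 0, 14.3, 0], [44, 21, 0, 17.2, 0], [50, 26, 0, 20, 0], [57, 31, 0, 22.9, 0], [63, 36, 0, 25.8, 0], [68, 42, 0, 28.6, 0], [74, 48, 0, 31.5, 0], [79, 54, 0, 34.3, 0], [79, 54, 0, 34.3, 0], [79, 54, 0, 34.3, 0]], newtons=60)

```text
time: 4.85
tool_pos: [0.4991, 0.1484, 0.1763]
tcp_rot: [0.821, 3.029, 0.003]
wrist_force: [1.1, 2.8, 7.3]
width: 0.189
```

```bash
python3 - <<'E'
from h import *
c=bot.read_camera('top'); save(c,'t2'); c=bot.read_camera('side'); save(c,'s2')
E
```

```text
(no output)
```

View pics/t2.png

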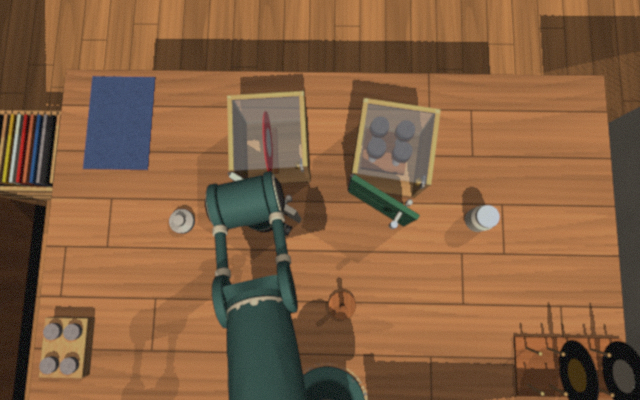

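View pics/s2.png

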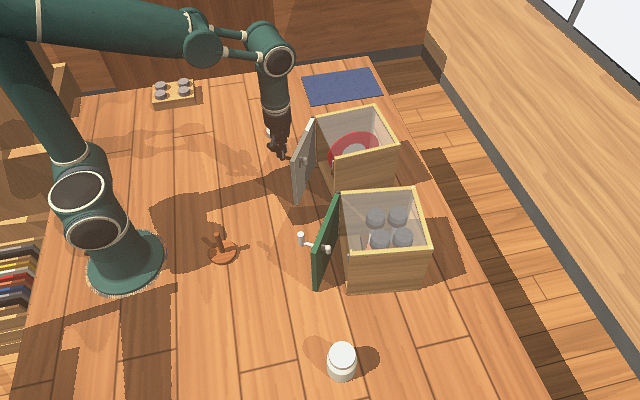

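In the side view the white door now stands well open: its free edge is at (297,200) and the gripper is on the knob at (283,152). I'll release, rise, and compute the approach to the green knob.

Call:
move_arm(steps=[[0, 0, 0, 0, 100], [0, 0, 0, 0, 100], [0, 0, 0, 0, 100], [0, 0, 0, 0, 100], [0, 0, 0, 0, 100], [0, 0, 0, 0, 100], [0, 0, 0, 0, 100], [0, 0, 0, 0, 100], [0, 0, -20, 0, 100], [0, 0, -50, 0, 100], [0, 0, -82, 0, 100], [0, 0, -82, 0, 100]])

```text
time: 6.15
tool_pos: [0.5009, 0.1487, 0.262]
tcp_rot: [0.819, 3.024, 0.007]
wrist_force: [0.3, 1.5, 0.8]
width: 0.997
```

```bash
python3 - <<'E'
from arc import *
d=np.radians
H=np.array([.6154,-.0545]); 
k=np.array([.4945,-.162]); 
from scipy.optimize import brentq
for th in (.35,.4,.45): print(th,knob_at(H,d(-8.2),th))
s=bot.read_state(); print(s['tool_pos'],s['q'][5])
print(to_tool(k,d(90-31.3),.255),to_tool(k,d(90-31.3),.174))
E
```

```text
0.35 [ 0.50018613 -0.1685483 ]
0.4 [ 0.49463008 -0.16264747]
0.45 [ 0.48937589 -0.15647634]
[0.50093498 0.14869675 0.26195859] -0.8007161756902236
[-151.2 -271.5    6.2    1. ] [-150.7 -272.    87.2    1. ]
```

Call:
move_arm(steps=[[-151, -272, 2, 1, 100], [-151, -272, 2, 1, 100], [-151, -272, 2, 1, 100], [-151, -272, 2, 1, 100], [-151, -272, 2, 1, 100], [-151, -272, 2, 1, 100], [-151, -272, 2, 1, 100], [-151, -272, 2, 1, 100], [-151, -272, 2, 1, 100], [-151, -272, 2, 1, 100]])

```text
time: 7.15
tool_pos: [0.4909, -0.1615, 0.254]
tcp_rot: [-0.845, -3.025, -0.001]
wrist_force: [-0.1, 0.0, 0.4]
width: 0.999
```

```bash
python3 - <<'E'
from arc import *
d=np.radians
s=bot.read_state(); print(s['tool_pos'],s['q'][5])
print(to_tool([.4945,-.162],d(90-31.3),.175))
c=bot.read_camera('wrist'); save(c,'w3'); c=bot.read_camera('side'); save(c,'s3')
E
```

```text
[ 0.49089437 -0.16148199  0.25401894] -1.3925235405631793
[-3.4  1.4 79.   0.1]
```

View pics/w3.png

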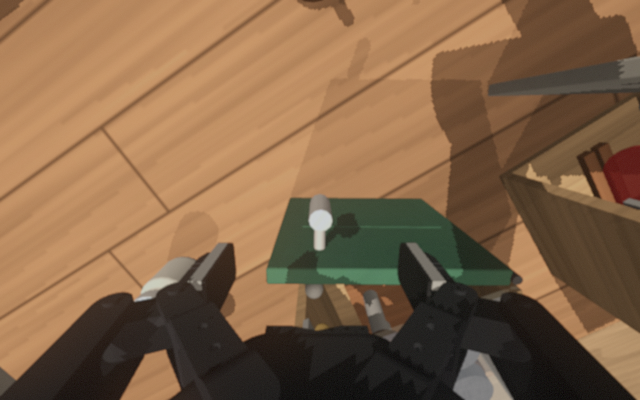

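View pics/s3.png

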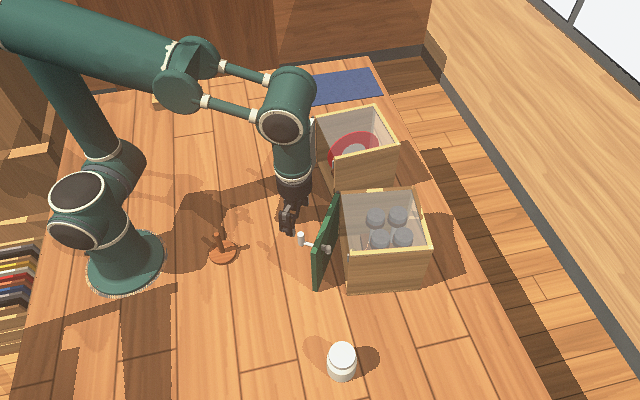

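The wrist view shows the aluminium knob at (320,218) between the open fingers, with the door edge parallel to the jaws. The white door is at the upper right. I'll descend and grip.

Call:
move_arm(steps=[[-3, 0, 40, 0, 100], [-3, 0, 77, 0, 100], [-3, 0, 79, 0, 100], [-3, 0, 79, 0, 0], [-3, 0, 79, 0, 0], [-3, 0, 79, 0, 0], [-3, 0, 79, 0, 0], [-3, 0, 79, 0, 0], [-3, 0, 79, 0, 0], [-3, 0, 79, 0, 0], [-3, 0, 79, 0, 0], [-3, 0, 79, 0, 0]], newtons=60)

```text
time: 8.45
tool_pos: [0.4978, -0.1631, 0.1777]
tcp_rot: [0.847, 3.016, 0.008]
wrist_force: [9.6, 7.2, -0.5]
width: 0.189
```

```bash
python3 - <<'E'
from arc import *
d=np.radians
s=bot.read_state(); print(s['tool_pos'],s['wrist_force'],s['width'])
H=np.array([.6154,-.0545]); cy=d(-8.2)
k0=knob_at(H,cy,.4); off=s['tool_pos'][:2]-k0; print(k0,off)
for th in np.r_[.35:-.01:-.05]: print(th.round(2),to_tool(knob_at(H,cy,th)+off*(th/.4),d(90-8.2)-th,s['tool_pos'][2]))
E
```

```text
[ 0.49775051 -0.16306663  0.17774527] [ 9.57985743  7.16699516 -0.502762  ] 0.1889126810463676
[ 0.49463008 -0.16264747] [ 0.00312043 -0.00041916]
0.35 [-7.5 -2.3  0.  -3.1]
0.3 [-15.   -4.2   0.1  -6. ]
0.25 [-22.6  -5.7   0.1  -8.9]
0.2 [-30.3  -6.8   0.2 -11.7]
0.15 [-38.1  -7.5   0.2 -14.6]
0.1 [-45.8  -7.8   0.3 -17.4]
0.05 [-53.5  -7.7   0.3 -20.3]
0.0 [-61.3  -7.2   0.4 -23.2]
```

Call:
move_arm(steps=[[-7, -2, 0, -3, 0], [-15, -4, 0, -6, 0], [-23, -6, 0, -9, 0], [-30, -7, 0, -11.7, 0], [-38, -7.5, 0, -14.6, 0], [-46, -8, 0, -17.4, 0], [-50, -8, 0, -19, 0], [-54, -8, 0, -20.3, 0], [-58, -7.5, 0, -22, 0], [-62, -7, 0, -23.2, 0], [-64, -7, 0, -23.2, 0], [-64, -7, 0, -23.2, 0], [-64, -7, 0, -23.2, 0]], newtons=60)

```text
time: 9.75
tool_pos: [0.5496, -0.2008, 0.1778]
tcp_rot: [0.223, 3.123, 0.009]
wrist_force: [11.4, 12.3, -0.5]
width: 0.188
```

```bash
python3 - <<'E'
from arc import *
s=bot.read_state(); print(s['tool_pos'],s['wrist_force'],s['width'])
print(knob_at(np.array([.6154,-.0545]),np.radians(-8.2),0))
c=bot.read_camera('side'); save(c,'s4'); c=bot.read_camera('top'); save(c,'t4')
E
```

```text
[ 0.5496481  -0.20078208  0.17780417] [11.35458596 12.29371023 -0.53513726] 0.1884656088528437
[ 0.54627814 -0.20114044]
```

View pics/s4.png

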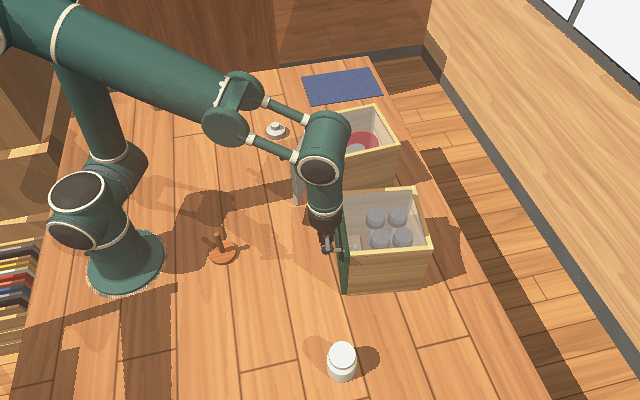

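The green door looks nearly flush, with its line at (343,225)-(343,290). The wrist force points inward, so I'll push a few mm more, then let go.

Call:
move_arm(steps=[[-3, 0, 0, 0, 0], [-5, 0, 0, 0, 0], [-5, 0, 0, 0, 0], [-5, 0, 0, 0, 0]])

```text
time: 10.25
tool_pos: [0.5497, -0.2008, 0.1777]
tcp_rot: [-0.223, -3.134, -0.01]
wrist_force: [-4.1, 13.3, 10.1]
width: 0.189
```

Call:
move_arm(steps=[[0, 0, 0, 0, 100], [0, 0, 0, 0, 100], [0, 0, 0, 0, 100], [0, 0, 0, 0, 100], [0, 0, 0, 0, 100], [0, 0, 0, 0, 100], [0, 0, 0, 0, 100], [0, 0, 0, 0, 100], [0, 0, -20, 0, 100], [0, 0, -50, 0, 100], [0, 0, -90, 0, 100], [0, 0, -110, 0, 100], [100, 60, -110, 0, 100], [200, 60, -110, 0, 100], [200, 60, -110, 0, 100], [200, 60, -110, 0, 100], [200, 60, -110, 0, 100], [200, 60, -110, 0, 100]])

```text
time: 12.05
tool_pos: [0.359, -0.1166, 0.2857]
tcp_rot: [0.222, 3.131, -0.001]
wrist_force: [-0.3, -1.2, -1.0]
width: 0.997
```

```bash
python3 - <<'E'
from h import *
for n in ['top','side']:
    c=bot.read_camera(n); save(c,n+'5'); P=cloud(c);Z=P[...,2];hsv=cv2.cvtColor(c['pixels'],cv2.COLOR_RGB2HSV)
    m=((P[...,0]>.45)&(P[...,0]<.6)&(abs(P[...,1])<.27)&(Z>.18)&(Z<.215)).astype(np.uint8)
    k,l,st,ce=cv2.connectedComponentsWithStats(m)
    for i in range(1,k):
        if st[i,4]>15: q=P[l==i]; print(n,st[i].tolist(),q.mean(0).round(3),np.round(cv2.minAreaRect(q[:,:2].astype(np.float32))[0],4))
    g=(hsv[...,0]>50)&(hsv[...,0]<90)&(hsv[...,1]>100)&(Z>.19)&(Z<.215)&(P[...,0]>.45)&(P[...,0]<.75)&(abs(P[...,1])<.3)
    if g.sum()>20: print('green',g.sum(),cv2.minAreaRect(P[g][:,:2].astype(np.float32)))
    m=((Z>.09)&(Z<.11)&(P[...,1]<-.35)&(P[...,1]>-.5)&(P[...,0]>.4)&(P[...,0]<.65)); print('jar',P[m].mean(0))
E
```

```text
top [234, 180, 63, 37, 469] [0.557 0.154 0.202] [0.5718 0.1572]
top [370, 182, 61, 11, 346] [ 0.592 -0.194  0.201] [ 0.5912 -0.1778]
top [405, 201, 8, 8, 50] [ 0.545 -0.199  0.201] [ 0.5453 -0.1998]
top [267, 218, 8, 7, 45] [0.496 0.146 0.202] [0.4965 0.1472]
green 186 ((0.5988000631332397, -0.15144863724708557), (0.19060267508029938, 0.013196359388530254), 82.41085815429688)
jar [ 0.52937324 -0.43302812  0.09989317]
side [290, 122, 21, 46, 362] [0.556 0.143 0.198] [0.5727 0.1555]
side [278, 146, 7, 11, 56] [0.498 0.144 0.197] [0.4988 0.1455]
side [337, 215, 15, 48, 276] [ 0.592 -0.212  0.201] [ 0.591  -0.1858]
side [322, 240, 7, 12, 72] [ 0.547 -0.204  0.198] [ 0.5477 -0.2014]
jar [ 0.53061756 -0.43613646  0.09992974]
```

View pics/top5.png

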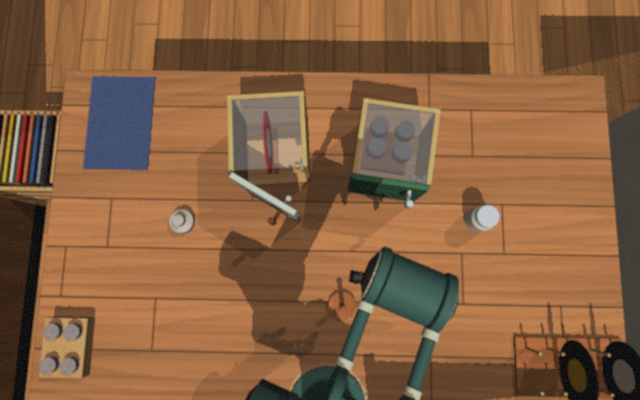

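View pics/side5.png

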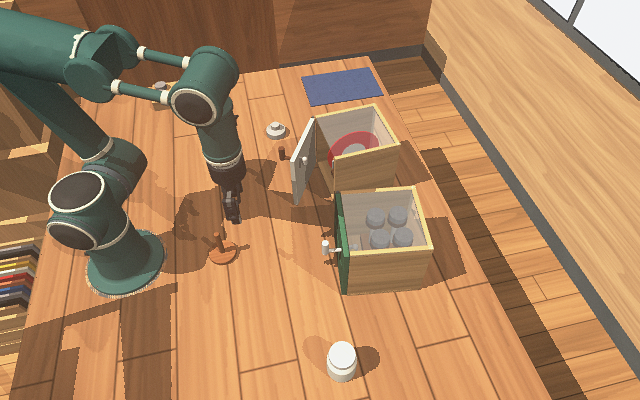

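Both views show the green door flush with its case. Its knob is at about (0.546, -0.200), against a predicted shut position of (0.546, -0.201). The white door is open with its knob at (0.498, 0.146), about 0.6 rad. The jar hasn't moved and the arm is clear.

```bash
python3 - <<'E'
from h import *
s=bot.read_state(); print(s['time'],abs(s['joint_vel']).max(),s['wrist_force']); print(bot.finish_job())
E
```

```text
12.15 0.03329344455719483 [ 0.30207097 -0.12277143  0.38150522]
the job is handed in; nothing more can be done
None
```

I gripped the white door's knob, pulled the door through its catch and left it open. I then gripped the green door's knob, pushed that door shut along its arc, released it and backed off. I handed the job in at 12.15 s; no verdict is reported.

Last checks:
- **Green door:** its knob was within about 1.5 mm of the predicted shut position, and the door line was within about 0.6° of the case. That counts as snapped shut.
- **White door:** its knob was within about 3 mm of the planned 0.6 rad position, so it is well past the 0.35 rad needed.
- **Jar:** it stayed within about 1 mm of its start, as seen in both the top and side views.
- **Arm:** it was clear of everything, with about 0.5 N of noise on the wrist sensor.

One disagreement: while I held the green knob, the measured TCP read about 3 mm beyond the predicted shut position. I took this as an offset in the grip. I pushed 5 mm further to be sure, and the camera measurement after release confirmed the door was shut.

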